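# Fit a knife tang in the gluing jig and offer up the second handle scale

## Task

We are about to glue the handle on a knife: lower the knife, without dropping it, into the gluing jig so that its bare tang lies flat on the lower wooden scale with both holes over the brass pins and the wrapped blade on the cork rest, and let go of it. Then bring the loose dark wood scale over the bottles and hold it level above the tang, in line with the jig, its two holes over the pins and its underside about one centimetre above the pin tips; it must not touch the knife or the jig, as the glue has still to be brushed on, so the job finishes with you still holding the scale there. Leave the two bottles and the jar standing where they are.

Things in the scene. Friction and masses are not known exactly. Their poses are not given: they have to be found in the camera images.
- seat (a point): Jig fixed to the bench: plywood board 66 mm wide, 18 mm thick, on it the lower scale, dark wood 34x116x14 mm. This point: centre of that scale's top, 32 mm above the bench. z up, y along the jig to its blade end. Two brass pins, 6 mm thick with tapering round noses, stand at y = -35 and +35 mm and end 21 mm above this point (53 mm above the bench).
- rest (a point): Centre of the cork top of the jig's blade rest (22 mm wide, 50 mm long), 130 mm along y from the seat point and 6 mm lower than it, 26 mm above the bench. The board under it is 44 mm wide, 18 mm thick, and ends 55 mm beyond this point. Same axes as the seat.
- tang (a point): Knife, 0.22 kg, 267 mm long, flat on a fixed wooden board 12 mm thick. This point: midway between its two tang holes, on the tang's underside, 6 mm above the board (18 mm above the bench) at first. z up, y along the knife to the blade tip. The tang is bare steel 28 mm wide, 4 mm thick, holes 8 mm wide at y = -35 and +35 mm. Seated in the jig, this point and its axes match seat.
- knife_grip (a point): Where to grasp the knife: on the stiff brown card guard round its blade (two bands of pale tape), 88 mm along y from the tang point, half-way up the guard. The guard is 34 mm wide (x), 16 mm thick and runs from y = 67 to 164 mm from the tang point; its underside is 8 mm below this point. Same axes as the knife. 20 mm above the bench at first, 34 mm when seated.
- scale_centre (a point): The loose second scale: a dark wood plate 36 x 116 x 14 mm (x, y, z), 0.07 kg, lying flat on the bench at first; this point is its centre, 7 mm above its underside. It has two through holes 8 mm in diameter at y = -35 and +35 mm. Both ends are alike, so it may be turned end for end.
- glue_bottle: White glue bottle with yellow label and red nozzle, 57 mm in diameter, 150 mm tall, standing; origin at the centre of its base. Leave it standing.
- oil_bottle: Blue bottle with white nozzle, 45 mm in diameter, 120 mm tall, standing; origin at the centre of its base. Leave it standing.
- jar_pins: Glass jar with yellow lid, 60 mm in diameter, 75 mm tall, standing; origin at the centre of its base. Leave it standing.

How it is judged:
By the outcome, as a careful person would: the job done as asked, in the order asked, and still so for the second after the job is handed in, while the arm keeps its last pose, push and grip.
It also fails if it takes over 56 s, if anything falls off the work surface, if the arm or the gripper's body presses on something with over 40 N, if the wrist force passes 120 N, or if a joint passes its speed limit or range.

## Robot

A 6-joint arm with a two-finger parallel gripper is mounted at the origin on a cart in front of the work surface, level with it; the furniture and walls round the work are solid. World frame = base frame: x ahead of the robot, y to its left, z up, the work surface at z = 0. Lengths are in mm, angles in rad, forces in N, time in s.
With the tool pointing down it reaches from about 275 to 750 mm from the base axis. Payload 10.2 kg.
Tool frame: the origin (TCP) lies at the very end of the fingers, on their centre line; the grasp point (between the pads) lies 19 mm behind it; z points along the fingers, y is the line along which they close (so a half turn about z gives the same grasp; the last joint's range is limited). The gripper opens to 85 mm and grips with 20 to 120 N. Pads are 22 mm wide; open, the fingers measure 114 mm over their backs; the gripper's body (76 mm by 85 mm) begins 54 mm behind the grasp point. The pads swing forward as they close: fully open they stand 13 mm farther back than shut.
Start: joints at [1.102, 0.313, 1.498, -0, 1.331, -0.223], TCP at [127.762, 509.223, 231.294] pointing down, gripper open.
Joint ranges: [-2.94, 2.94], [-0.97, 2.17], [0.19, 2.56], [-1.23, 4.37], [0.02, 3.11], [-2.88, 2.88]. Speed limits (rad/s): [2.39, 2.39, 3.01, 3.14, 3.14, 3.14].

## Interface

Orientations are given as a unit quaternion [w, x, y, z].
In Python, from rig import ctrl gives the robot as it stands.
- The arm moves only by the tool step_arm, never from a script. Its argument "increments" is a list of rows, each a list of 3 entries, a list of its own where there are three numbers: the shift along the tool's x, y, z in cm, then the turn, a rotation vector about the tool's x, y, z in degrees, then the opening in per cent of the stroke, from 0 (shut) to 100 (fully open). A call has 1 to 8 rows; each row is the pose to reach, as a shift and turn from the pose commanded when the call began, along the tool's axes at that moment; what a row does not reach only later rows make up. A row lasts 1/8 s, in which the tool goes at most 62.5 mm and 10.7 degrees, less where a joint would pass 70% of its speed; a pose out of reach is approached as far as the arm can. A call with a gripper value outside its range is refused whole. The fingers move at their own pace and stop on an object; "squeeze" is the grip in N (left out, the last holds). Time passes only in rows, so rows that repeat a pose let the fingers close. It gives the time, the measured TCP pose, the force, the opening and the grip force at its end, in the units of the state.
- ctrl.sense(): the state, without advancing time (a new reading comes with each control period).
- ctrl.capture(name): name is "side" or "top" or "wrist"; returns a dict with "img" (420x560x3 uint8, red, green, blue), "fx", "fy", "cx", "cy" (pixels), "extrinsics" (4x4, takes a point from camera to world coordinates). Camera axes: x right, y down, z forward; pixel columns grow to the right and rows downward; lengths in mm; the calibration is good to about 2 mm. The wrist camera is an equidistant fisheye: a pixel r from the principal point sees the ray r / f radians off the axis. A picture is of the moment at which its call begins. There is no depth.
- ctrl.finish_job(): hands the job in; it is judged then, once.
The state is a dict: "time_s": time; "joints": joint angles; "dq": joint speeds; "tau": joint torques, N m; "eef_pos": TCP position; "ee_rot": TCP orientation; "force": force on the tool from outside, world axes, zero at the start; "wrist_torque": the same for the moment, N m; "grip_width": opening from 0.0 (shut) to 1.0 (fully open); "grip_force": force on a finger pad.
Only numpy, scipy, OpenCV 4.12 (cv2) and the standard library are available. Lean on these libraries where they do the work, as an engineer would, in place of code of your own. Each camera call takes 0.05 s, during which the arm holds its last target. There are 200 camera calls.

## Working session

There is one attempt and no reset: what is moved stays moved. The work goes in short steps, Python scripts to look and compute and a tool call to move; the robot and the scene stay as the last step left them, time stands still between calls to the robot, and variables do not carry over. Pictures are saved under pics/ and viewed, at most 10 in all, crops included, and the job is handed in when it is done.

Besides the shell and the picture viewer there is one more tool, called after "Request:" in YAML: its name, and indented under it one key for each argument. step_arm: Moves the arm, as the interface text tells. Its arguments: {"type":"object","properties":{"increments":{"type":"array"},"squeeze":{"type":"number"}},"required":["increments"]}

```bash
mkdir -p pics; ls
python3 - <<'E'
from rig import ctrl
import cv2,numpy as np
s=ctrl.sense()
print({k:np.round(v,3).tolist() for k,v in s.items()})
ims=[]
for n in ["side","top","wrist"]:
    c=ctrl.capture(n); np.savez(f"pics/{n}0.npz",**c)
    cv2.imwrite(f"pics/{n}0.png",c["img"][:,:,::-1]); print(n,c["fx"],c["fy"],c["cx"],c["cy"],np.round(c["extrinsics"],3).tolist())
E
```

```text
pics
{'time_s': 0.0, 'joints': [1.102, 0.313, 1.498, 0.0, 1.331, -0.223], 'dq': [0.001, -0.002, 0.001, -0.0, -0.001, 0.001], 'tau': [0.001, -41.227, -25.974, -0.0, 0.004, -0.0], 'eef_pos': [127.645, 508.986, 230.723], 'ee_rot': [-0.0, 0.123, 0.992, -0.001], 'force': [0.374, -0.558, 0.845], 'wrist_torque': [0.0, -0.022, -0.012], 'grip_force': 0.0, 'grip_width': 1.0}
side 543.8226391269103 543.8226391269103 284.80874818989435 207.3775188483064 [[0.972, -0.149, 0.179, 326.53], [-0.232, -0.558, 0.797, -1123.043], [-0.019, -0.817, -0.577, 839.948], [0.0, 0.0, 0.0, 1.0]]
top 419.10437447996696 419.10437447996696 286.73074686836605 201.12515880665867 [[-0.003, -0.978, 0.208, 340.936], [-1.0, 0.002, -0.002, -51.376], [0.002, -0.208, -0.978, 1011.189], [0.0, 0.0, 0.0, 1.0]]
wrist 325.19226210127806 325.19226210127806 281.70267580196895 212.66038132438706 [[0.243, 0.931, 0.271, 59.663], [0.97, -0.233, -0.07, 525.513], [-0.002, 0.28, -0.96, 373.275], [0.0, 0.0, 0.0, 1.0]]
```

View pics/top0.png

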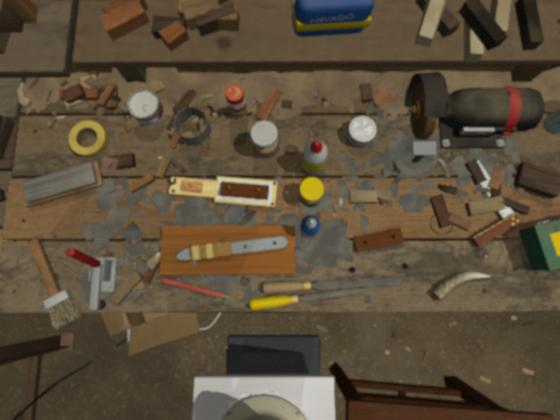

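View pics/side0.png

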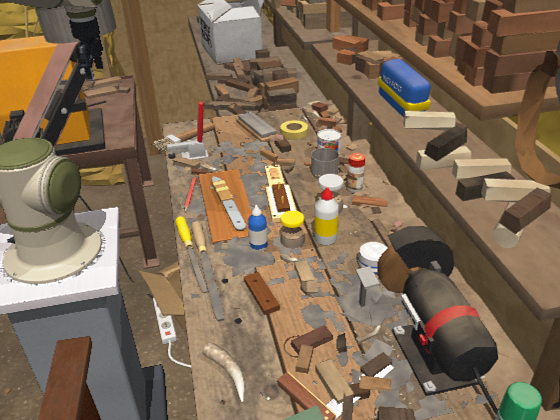

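The top view shows the knife on its board (tang right at about (287,241), blade tip left at (180,256)), the jig above it (scale at (245,191), rest at (190,187)) and the loose scale at (378,240). The glue bottle is at (315,155), the jar at (312,190) and the oil bottle at (311,225). The side view agrees.

```bash
cat > h.py <<'E'
import numpy as np,cv2
from scipy.spatial.transform import Rotation as R
def ray(c,p,fish=False):
    d=np.array([(p[0]-c["cx"])/c["fx"],(p[1]-c["cy"])/c["fy"]])
    if fish:
        r=np.hypot(*d); v=np.r_[d/max(r,1e-9)*np.sin(r),np.cos(r)]
    else: v=np.r_[d,1]
    E=c["extrinsics"]; return E[:3,3],E[:3,:3]@v
def plane(c,p,z,fish=False):
    o,v=ray(c,p,fish); return o+v*(z-o[2])/v[2]
def proj(c,P,fish=False):
    E=c["extrinsics"]; q=(np.asarray(P,float)-E[:3,3])@E[:3,:3]
    if not fish: return q[:2]/q[2]*c["fx"]+[c["cx"],c["cy"]]
    r=np.hypot(q[0],q[1]); a=np.arctan2(r,q[2]); return q[:2]/r*a*c["fx"]+[c["cx"],c["cy"]]
def rot(s): w=s["ee_rot"]; return R.from_quat([w[1],w[2],w[3],w[0]])
def move(s,pos,xang):
    "shift cm in tool axes, rotvec deg, to reach pos, tool down with x at xang deg"
    r=rot(s); a=np.radians(xang); X=np.array([np.cos(a),np.sin(a),0]); Z=np.array([0,0,-1.])
    T=R.from_matrix(np.c_[X,np.cross(Z,X),Z])
    return np.round(r.inv().apply(np.array(pos)-s["eef_pos"])/10,2), np.round((r.inv()*T).as_rotvec(degrees=True),2)
def unwarp(c,center,xang,z,w,h,s):
    "metric rectified view of plane z: px scale s px/mm, right = xang direction"
    a=np.radians(xang); X=np.array([np.cos(a),np.sin(a)]); Y=np.array([X[1],-X[0]])
    u,v=np.meshgrid((np.arange(w)-w/2)/s,(np.arange(h)-h/2)/s)
    P=np.dstack([center[0]+u*X[0]+v*Y[0],center[1]+u*X[1]+v*Y[1],np.full_like(u,z)]).reshape(-1,3)
    E=c["extrinsics"]; q=(P-E[:3,3])@E[:3,:3]; r=np.hypot(q[:,0],q[:,1]); k=np.arctan2(r,q[:,2])/r*c["fx"]
    m=(q[:,:2]*k[:,None]+[c["cx"],c["cy"]]).astype(np.float32).reshape(h,w,2)
    return cv2.remap(c["img"],m[...,0],m[...,1],cv2.INTER_CUBIC)
E
python3 - <<'E'
from h import *
c=dict(np.load("pics/top0.npz"))
for n,p,z in [("tangend",(287,241),20),("tip",(180,256),20),("jigR",(270,191),32),("jigL",(222,190),32),("rest",(190,187),26),("scale",(378,240),14),("sc hole1",(362,242),14),("sc hole2",(394,238),14),("glue",(316,147),150),("jar",(312,190),75),("oil",(311,222),120),("board r",(296,250),12)]:
    print(n,plane(c,p,z).round(0))
im=cv2.resize(c["img"][130:280,160:420],None,fx=3,fy=3,interpolation=cv2.INTER_CUBIC)
cv2.imwrite("pics/topcrop.png",im[:,:,::-1])
E
```

```text
tangend [455. -54.  20.]
tip [420. 198.  20.]
jigR [574. -14.  32.]
jigL [577. 102.  32.]
rest [586. 180.  26.]
scale [ 458. -271.   14.]
sc hole1 [ 453. -233.   14.]
sc hole2 [ 462. -310.   14.]
glue [ 643. -117.  150.]
jar [ 566. -112.   75.]
oil [ 484. -106.  120.]
board r [434. -76.  12.]
```

View pics/topcrop.png

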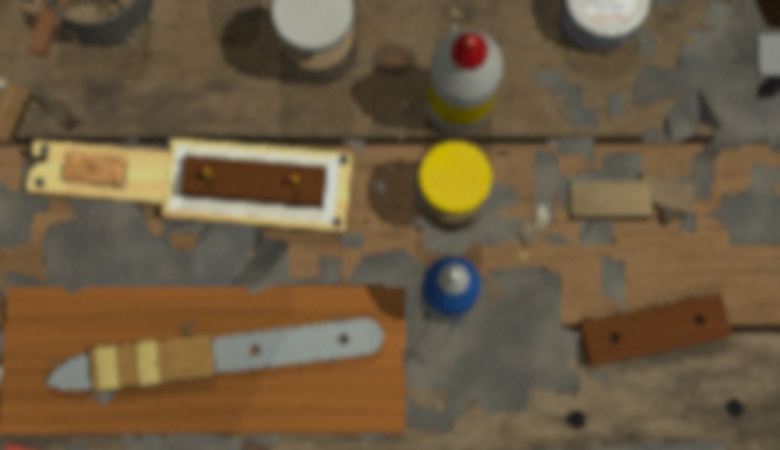

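The crop shows the tang holes at top-image pixels (245,247) and (275,243), the pins at (229,187) and (258,190), and the loose scale's centre near (379,240).

Run:
```python
from h import *
from rig import ctrl
c=dict(np.load("pics/top0.npz"))
f=lambda p,z: plane(c,(160+(p[0]+.5)/3-.5,130+(p[1]+.5)/3-.5),z)
for n,a,b,z in [("tang",(344,339),(256,350),22),("pins",(295,179),(207,172),53),("scale",(700,320),(615,339),14)]:
    A,B=f(a,z),f(b,z); d=B-A; print(n,(A+B)/2,np.hypot(*d[:2]),np.degrees(np.arctan2(d[1],d[0])))
    if n=="tang":
        u=d/np.hypot(*d[:2]); ang=np.degrees(np.arctan2(d[1],d[0])); t=(A+B)/2-50*u; t[2]=231; print(t,move(ctrl.sense(),t,ang))
```

```text
tang [446.65269257  10.37163862  22.        ] 69.66642650632085 97.00350367030262
[452.74919447 -39.25529625 231.        ] (array([-4.487e+01, -4.527e+01,  2.000e-02]), array([-6.000e-02,  2.000e-02,  6.891e+01]))
pins [575.99301532  48.34235876  53.        ] 69.33844754229075 85.20561050853104
scale [ 458.77819405 -273.44184788   14.        ] 70.01796231250891 102.36985337240388
```

Request:
step_arm:
  increments:
    - [[-44.9,-45.3,0],[0,0,68.9],100]
    - [[-44.9,-45.3,0],[0,0,68.9],100]
    - [[-44.9,-45.3,0],[0,0,68.9],100]
    - [[-44.9,-45.3,0],[0,0,68.9],100]
    - [[-44.9,-45.3,0],[0,0,68.9],100]
    - [[-44.9,-45.3,0],[0,0,68.9],100]
    - [[-44.9,-45.3,0],[0,0,68.9],100]
    - [[-44.9,-45.3,0],[0,0,68.9],100]
  squeeze: 60

```text
time_s: 1.15
eef_pos: [383.4, 77.1, 231.4]
ee_rot: [0.0, 0.663, 0.749, 0.0]
force: [0.8, 0.6, -0.0]
grip_width: 1.001
grip_force: 0.0
```

Run:
```python
from h import *
from rig import ctrl
print(move(ctrl.sense(),[452.7,-39.3,80],97))
```

```text
(array([-12.4 ,   5.47,  15.14]), array([ 0.03, -0.  , -0.06]))
```

Request:
step_arm:
  increments:
    - [[-6,2.7,4],[0,0,0],100]
    - [[-12.4,5.5,8],[0,0,0],100]
    - [[-12.4,5.5,12],[0,0,0],100]
    - [[-12.4,5.5,15.1],[0,0,0],100]
    - [[-12.4,5.5,15.1],[0,0,0],100]
    - [[-12.4,5.5,15.1],[0,0,0],100]

```text
time_s: 1.9
eef_pos: [453.1, -37.2, 81.6]
ee_rot: [0.001, 0.662, 0.749, 0.0]
force: [0.3, 0.0, 0.8]
grip_width: 0.999
grip_force: 0.0
```

```bash
cat > snap.py <<'E'
import sys
from h import *
from rig import ctrl
n=sys.argv[1]; k=sys.argv[2] if len(sys.argv)>2 else "wrist"
s=ctrl.sense(); c=ctrl.capture(k); np.savez(f"pics/{n}.npz",pos=s["eef_pos"],quat=s["ee_rot"],**c)
cv2.imwrite(f"pics/{n}.png",c["img"][:,:,::-1]); print(s["time_s"],np.round(s["eef_pos"],2),np.round(s["ee_rot"],4),np.round(s["force"],1),s["grip_width"],np.round(s["joints"],3))
E
python3 snap.py k1
```

```text
1.9 [453.12 -37.19  81.61] [9.000e-04 6.623e-01 7.492e-01 4.000e-04] [0.3 0.  0.8] 0.9986513584188563 [-0.341  0.351  1.887  0.     0.902 -0.463]
```

View pics/k1.png

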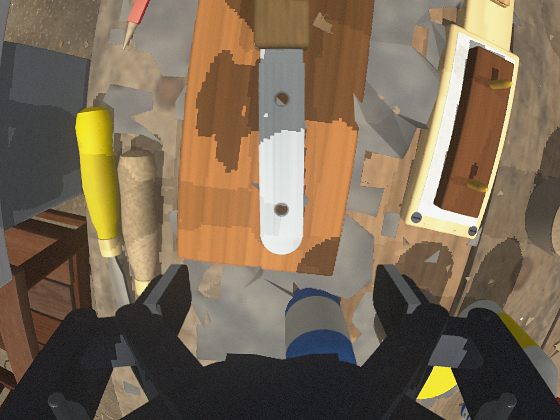

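The picture shows the tang upright with its holes at (281,99) and (281,209), the guard at the top edge, and the jig pins on the right at (497,84) and (477,185).

```bash
cat >> h.py <<'E'
def blob(c,p,r=14):
    "centroid of the odd-coloured blob near pixel p"
    x,y=map(int,p); im=cv2.cvtColor(cv2.resize(c["img"][y-r:y+r+1,x-r:x+r+1],None,fx=6,fy=6,interpolation=cv2.INTER_CUBIC),cv2.COLOR_RGB2HSV)[...,2]
    t,m=cv2.threshold(im,0,255,cv2.THRESH_BINARY_INV+cv2.THRESH_OTSU)
    n,l,st,ce=cv2.connectedComponentsWithStats(m)
    k=1+np.argmin([np.hypot(*(ce[i]-3*(2*r+1)))+(1e3 if st[i,4]<150 else 0) for i in range(1,n)])
    return np.array([x-r,y-r])+(ce[k]+.5)/6-.5, st[k]/6
E
python3 - <<'E'
from h import *
c=dict(np.load("pics/k1.npz"))
r=R.from_quat(np.roll(c["quat"],-1))
H=[]
for p in [(281,209),(281,99)]:
    b,st=blob(c,p,10); P=plane(c,b,22,True); H.append(P); print(b,st[2:],P, r.inv().apply(P-c["pos"]))
d=H[1]-H[0]; print(np.hypot(*d[:2]),np.degrees(np.arctan2(d[1],d[0])),(H[0]+H[1])/2)
E=c["extrinsics"]; print(r.inv().apply(E[:3,3]-c["pos"]), (r.inv().as_matrix()@E[:3,:3]).round(4))
E
```

```text
[280.82467672 209.12062573] [ 14.5         13.83333333 906.5       ] [451.9043783  -23.88953476  22.        ] [13.39536907  0.32210085 59.59988636]
[282.07480538  97.15184006] [ 15.5         14.16666667 785.        ] [443.96668272  46.67882079  22.        ] [84.40450263  1.0962055  59.54046876]
71.01337772991677 96.41778899184683 [447.93553051  11.39464301  22.        ]
[  70.11139506    0.85123021 -142.44229369] [[ 3.000e-04 -9.598e-01 -2.807e-01]
 [ 1.000e+00  2.000e-04  2.000e-04]
 [-1.000e-04 -2.807e-01  9.598e-01]]
```

Run:
```python
from h import *
from rig import ctrl
a=np.radians(96.5); t=np.array([447.9+88*np.cos(a),11.4+88*np.sin(a),14]); print(t,move(ctrl.sense(),t,96.5))
```

```text
[437.93811719  98.8343233   14.        ] (array([13.69,  0.13,  6.77]), array([0.14, 0.07, 0.55]))
```

Request:
step_arm:
  increments:
    - [[6,0.1,1],[0.1,0.1,0.5],100]
    - [[12,0.1,2],[0.1,0.1,0.5],100]
    - [[13.7,0.1,3.5],[0.1,0.1,0.5],100]
    - [[13.7,0.1,5.5],[0.1,0.1,0.5],100]
    - [[13.7,0.1,6.7],[0.1,0.1,0.5],100]
    - [[13.7,0.1,6.7],[0.1,0.1,0.5],100]

```text
time_s: 2.7
eef_pos: [436.9, 98.8, 13.5]
ee_rot: [-0.001, 0.666, 0.746, -0.0]
force: [0.9, -0.2, -0.6]
grip_width: 0.998
grip_force: 0.0
```

Run:
```python
from h import *
from rig import ctrl
s=ctrl.sense(); print(s["eef_pos"],s["force"],move(s,[437.9,98.8,14],96.5))
```

```text
[436.8908029   98.78937265  13.53276071] [ 0.89790451 -0.20672944 -0.59787414] (array([-0.01,  0.1 , -0.05]), array([-0.1 , -0.1 ,  0.01]))
```

Request:
step_arm:
  increments:
    - [[0,0.1,-0.1],[-0.1,-0.1,0],60]
    - [[0,0.1,-0.1],[-0.1,-0.1,0],0]
    - [[0,0.1,-0.1],[-0.1,-0.1,0],0]
    - [[0,0.1,-0.1],[-0.1,-0.1,0],0]
    - [[0,0.1,-0.1],[-0.1,-0.1,0],0]
    - [[0,0.1,-0.1],[-0.1,-0.1,0],0]
  squeeze: 30

```text
time_s: 3.45
eef_pos: [437.9, 98.9, 14.8]
ee_rot: [0.0, 0.666, 0.746, 0.0]
force: [-1.5, -0.0, 6.7]
grip_width: 0.384
grip_force: 30.3
```

```bash
python3 snap.py g1
```

```text
3.45 [437.91  98.92  14.75] [2.000e-04 6.658e-01 7.462e-01 1.000e-04] [-1.5 -0.   6.7] 0.38417502227418654 [-0.04   0.469  1.945 -0.     0.727 -0.153]
```

View pics/g1.png

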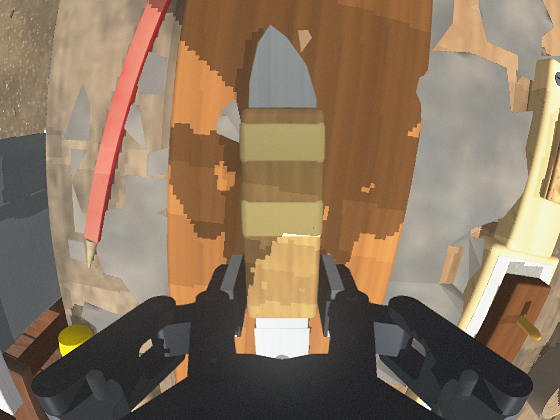

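The picture shows the guard held between the pads, with the tang's near hole just visible between the fingers at (283,357). Next I release it and measure again from the hover to calibrate camera to tool.

Request:
step_arm:
  increments:
    - [[0,0,0],[0,0,0],100]
    - [[0,0,0],[0,0,0],100]
    - [[0,0,-2.5],[0,0,0],100]
    - [[-4,0,-6.6],[0,0,0],100]
    - [[-10,0,-6.6],[0,0,0],100]
    - [[-13.8,0,-6.6],[0,0,0],100]
    - [[-13.8,0,-6.6],[0,0,0],100]
    - [[-13.8,0,-6.6],[0,0,0],100]

```text
time_s: 4.5
eef_pos: [453.1, -37.6, 80.1]
ee_rot: [-0.0, 0.666, 0.746, -0.0]
force: [-0.3, 0.4, 0.0]
grip_width: 1.001
grip_force: 0.0
```

```bash
python3 snap.py k2
python3 - <<'E'
from h import *
from rig import ctrl
c=dict(np.load("pics/k2.npz"))
r=R.from_quat(np.roll(c["quat"],-1))
H=[]
for p in [(281,209),(281,99)]:
    b,st=blob(c,p,10); P=plane(c,b,22,True); H.append(P); print(b,st[2:],P, r.inv().apply(P-c["pos"]))
d=H[1]-H[0]; print(np.hypot(*d[:2]),np.degrees(np.arctan2(d[1],d[0])),(H[0]+H[1])/2)
# tang edges by metric view
im=unwarp(c,((H[0]+H[1])/2)[:2],96.4,22,500,200,5)
cv2.imwrite("pics/k2u.png",im[:,:,::-1])
s=ctrl.sense(); print(move(s,[576-4.2,48.3-50,111],85.2))
E
```

```text
4.5 [453.11 -37.59  80.1 ] [-4.000e-04  6.658e-01  7.462e-01 -1.000e-04] [-0.3  0.4  0. ] 1.0006367410385473 [-0.342  0.355  1.886  0.     0.901 -0.455]
[281.8142935  209.18942971] [ 14.5         13.66666667 917.66666667] [452.4920036  -23.79599642  22.        ] [13.74511611  0.98910706 58.10474565]
[283.29419267  96.96288014] [ 15.66666667  14.66666667 838.5       ] [445.34509216  46.51034336  22.        ] [84.40831608  1.86706536 58.13813598]
70.66866176685544 95.80439917478148 [448.91854788  11.35717347  22.        ]
(array([ 2.18, 12.19, -3.09]), array([-0.03, -0.02, 11.36]))
```

View pics/k2u.png

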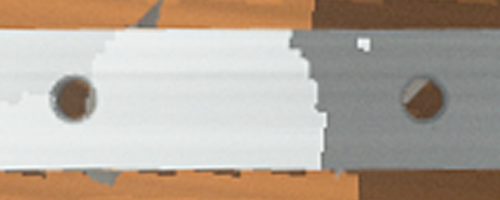

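The rectified view shows the tang horizontal, its holes at (73,98) and (422,98). Spacing is 69.8 mm, so the knife lies at about 96.4° and is centred on the tool. Now the jig.

Request:
step_arm:
  increments:
    - [[0,2,-3.1],[0,0,0],100]
    - [[2.2,8,-3.1],[0,0,11.3],100]
    - [[2.2,12.2,-3.1],[0,0,11.3],100]
    - [[2.2,12.2,-3.1],[0,0,11.3],100]
    - [[2.2,12.2,-3.1],[0,0,11.3],100]

```text
time_s: 5.18
eef_pos: [571.3, -1.5, 110.9]
ee_rot: [-0.001, 0.736, 0.678, -0.0]
force: [0.1, -0.2, -0.2]
grip_width: 0.998
grip_force: 0.0
```

```bash
python3 snap.py j1
python3 - <<'E'
from h import *
c=dict(np.load("pics/j1.npz"))
im=np.vstack([unwarp(c,(576,48.3),85.2,z,500,200,5) for z in (53,32)])
cv2.imwrite("pics/j1u.png",im[:,:,::-1])
E
```

```text
5.175 [571.29  -1.52 110.87] [-6.000e-04  7.355e-01  6.775e-01 -4.000e-04] [ 0.1 -0.2 -0.2] 0.99793373940587 [-0.208  0.531  1.506 -0.     1.106 -0.126]
```

View pics/j1u.png

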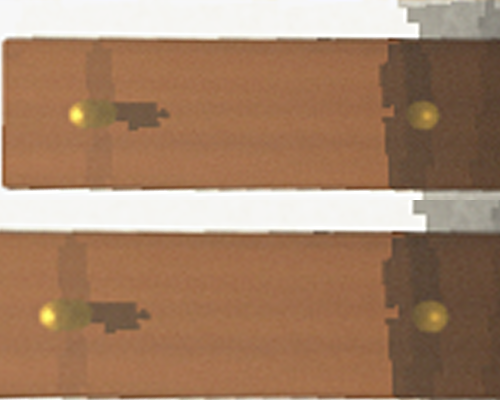

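The rectified jig (upper half, plane z=53) shows the pin tips at (78,115) and (426,115), spacing 69.6 mm, parallel to the 85.2° axis. The pin midpoint is (579.1, 48.4), so the TCP goal for seating is about (585.8, 136.9). Back to grasp the knife.

Run:
```python
from h import *
from rig import ctrl
s=ctrl.sense()
for z in (60,14.5): print(move(s,[437.9,98.9,z],96.5))
```

```text
(array([  8.94, -14.11,   5.13]), array([-6.000e-02, -1.000e-02, -1.124e+01]))
(array([  8.94, -14.1 ,   9.68]), array([-6.000e-02, -1.000e-02, -1.124e+01]))
```

Request:
step_arm:
  increments:
    - [[3,-5,0],[0,0,-5],100]
    - [[8.9,-11,1],[0,0,-11.2],100]
    - [[8.9,-14.1,5],[0,0,-11.2],100]
    - [[8.9,-14.1,8],[0,0,-11.2],100]
    - [[8.9,-14.1,9.7],[0,0,-11.2],100]
    - [[8.9,-14.1,9.7],[0,0,-11.2],100]

```text
time_s: 5.98
eef_pos: [437.8, 98.0, 13.9]
ee_rot: [-0.001, 0.666, 0.746, -0.001]
force: [-0.7, -0.3, 0.2]
grip_width: 0.997
grip_force: 0.0
```

Run:
```python
from h import *
from rig import ctrl
s=ctrl.sense(); print(s["eef_pos"],move(s,[437.9,98.9,14.5],96.5))
```

```text
[437.81943099  97.9986184   13.92548896] (array([ 0.09,  0.02, -0.06]), array([-0.12, -0.02, -0.09]))
```

Request:
step_arm:
  increments:
    - [[0.1,0,-0.1],[0,0,0],60]
    - [[0.1,0,-0.1],[0,0,0],0]
    - [[0.1,0,-0.1],[0,0,0],0]
    - [[0.1,0,-0.1],[0,0,0],0]
    - [[0.1,0,-0.1],[0,0,0],0]
    - [[0.1,0,-1],[0,0,0],0]
    - [[0.1,0,-3],[0,0,0],0]
    - [[0.1,0,-7],[0,0,0],0]
  squeeze: 80

```text
time_s: 6.98
eef_pos: [438.0, 99.0, 84.5]
ee_rot: [-0.001, 0.666, 0.746, -0.001]
force: [1.1, 0.5, -1.5]
grip_width: 0.368
grip_force: 79.8
```

Run:
```python
from h import *
from rig import ctrl
s=ctrl.sense(); print(s["eef_pos"],s["force"],s["wrist_torque"],s["grip_width"],move(s,[585.8,136.9,95],85.3))
```

```text
[438.00603132  99.00943288  84.53046491] [ 1.12930354  0.49831004 -1.45796497] [-2.56692619e-02  9.12994204e-05  3.24028579e-02] 0.3679633373108086 (array([ 2.12, 15.11, -1.09]), array([-1.700e-01, -1.000e-02,  1.111e+01]))
```

Request:
step_arm:
  increments:
    - [[0.5,4,-1.1],[0,0,3],0]
    - [[1.2,9,-1.1],[-0.2,0,8],0]
    - [[2.1,13,-1.1],[-0.2,0,11.1],0]
    - [[2.1,15.1,-1.1],[-0.2,0,11.1],0]
    - [[2.1,15.1,-1.1],[-0.2,0,11.1],0]
    - [[2.1,15.1,-1.1],[-0.2,0,11.1],0]

```text
time_s: 7.72
eef_pos: [585.7, 136.7, 95.2]
ee_rot: [0.001, 0.735, 0.678, 0.001]
force: [0.5, 1.2, -2.1]
grip_width: 0.374
grip_force: 80.0
```

```bash
python3 snap.py d1; python3 snap.py d1t top;python3 snap.py d1s side
python3 - <<'E'
from h import *
from rig import ctrl
s=ctrl.sense(); print(s["eef_pos"],s["force"],s["wrist_torque"],s["grip_width"],move(s,[585.8,136.9,56],85.3))
a=dict(np.load("pics/d1.npz"))["img"]
t=dict(np.load("pics/d1t.npz"))["img"]; q=dict(np.load("pics/d1s.npz"))["img"]
f=lambda i,k:cv2.resize(i,None,fx=k,fy=k,interpolation=cv2.INTER_CUBIC)
im=np.zeros((600,800,3),np.uint8)
A=f(a[300:420,200:360],2.5); im[:300,:400]=A
B=f(t[150:240,150:310],2.5); im[:225,400:800]=B
C=f(q[140:260,220:340],3) [:300,:400]; im[300:,:C.shape[1]]=C[:300]
cv2.imwrite("pics/d1c.png",im[:,:,::-1])
E
```

```text
7.725 [585.69 136.67  95.22] [0.0008 0.7354 0.6776 0.0009] [ 0.5  1.2 -2.1] 0.3736215991923726 [ 0.035  0.607  1.423 -0.     1.109  0.116]
7.775 [585.73 136.65  95.38] [0.0009 0.7354 0.6776 0.001 ] [ 0.5 -0.  -1.3] 0.37121470565571696 [ 0.035  0.607  1.423 -0.     1.109  0.116]
7.825 [585.87 136.64  95.5 ] [0.001  0.7354 0.6776 0.0011] [-0.2  0.1 -2.1] 0.37439852658029465 [ 0.035  0.607  1.423 -0.     1.109  0.117]
[586.02887456 136.67675211  95.56661143] [-0.91577558 -0.18147633 -1.53437148] [ 0.02683988 -0.04040362  0.01099761] 0.3724883038943235 (array([ 0.02, -0.04,  3.96]), array([ 0.19, -0.02,  0.01]))
```

View pics/d1c.png

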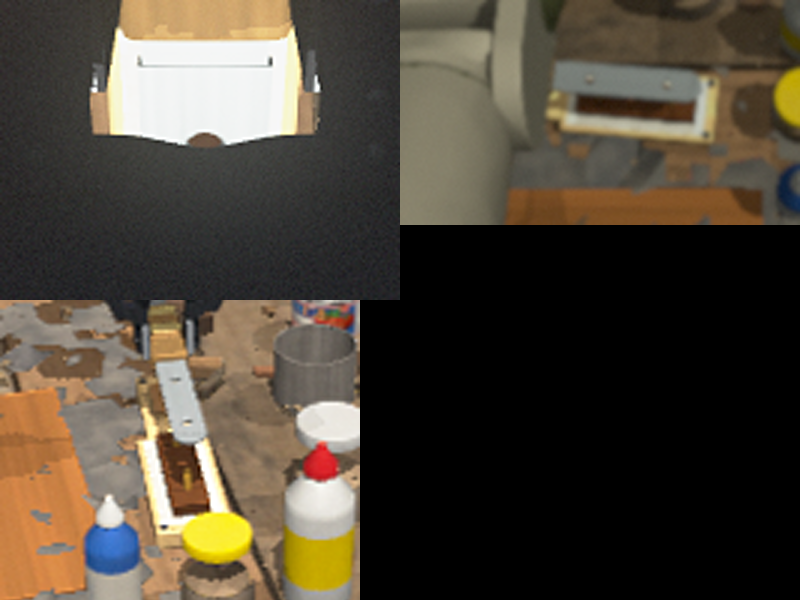

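The picture shows the knife level in the grip above the jig with both tang holes clear in the top and side views. I'll compare hole and pin positions within each camera.

Run:
```python
from h import *
def tri(rs):
    A=sum(np.eye(3)-np.outer(v,v)/(v@v) for o,v in rs); b=sum((np.eye(3)-np.outer(v,v)/(v@v))@o for o,v in rs); return np.linalg.solve(A,b)
T=dict(np.load("pics/d1t.npz"));S=dict(np.load("pics/d1s.npz"))
t=[(257.2,183.8),(225.2,181.6)]; s=[(220+187/3,140+121/3),(220+176/3,140+78/3)]
H=[]
for a,b in zip(t,s):
    ba,_=blob(T,a,5); bb,_=blob(S,b,5); print(ba,bb, plane(T,ba,102.6),plane(S,bb,102.6)); H.append(tri([ray(T,ba),ray(S,bb)])); print(H[-1])
X=np.array([.0837,.9965])
for P in [plane(T,blob(T,a,5)[0],102.6) for a in t]: print(P)
# pins in side and top initial
c=dict(np.load("pics/side0.npz"))
print("exp pins",[ (np.array([579.1,48.4])+k*X).round(1) for k in(-35,35)])
for k in (-35,35):
    P=np.r_[np.array([579.1,48.4])+k*X,53]; print(proj(T,P),proj(c,P))
```

```text
[255.85251572 184.89150943] [286.91367265 176.28992016] [571.296125    15.33790658 102.6       ] [592.43939938  27.98592828 102.6       ]
[579.64325018  14.3263324  109.43353408]
[225.35162602 182.60591689] [282.6978458  162.79931973] [576.70999338  83.61838508 102.6       ] [597.53906689  96.64940494 102.6       ]
[584.87779826  82.28868918 109.36645629]
[571.296125    15.33790658 102.6       ]
[576.70999338  83.61838508 102.6       ]
exp pins [array([576.2,  13.5]), array([582. ,  83.3])]
[258.13086665 188.06220353] [282.43819706 196.35002937]
[228.53715078 185.70606032] [278.6186678  181.97466266]
```

Request:
step_arm:
  increments:
    - [[0,0,1.5],[0.1,0,0],0]
    - [[0,0,3],[0.2,0,0],0]
    - [[0,0,4],[0.2,0,0],0]
    - [[0,0,4.2],[0.2,0,0],0]
    - [[0,0,4.3],[0.2,0,0],0]
    - [[0,0,4.3],[0.2,0,0],0]

```text
time_s: 8.62
eef_pos: [587.0, 136.8, 52.6]
ee_rot: [0.0, 0.735, 0.678, 0.0]
force: [-0.2, 0.1, -1.3]
grip_width: 0.372
grip_force: 80.0
```

```bash
python3 snap.py d2s side; python3 snap.py d2t top
python3 - <<'E'
from h import *
q=dict(np.load("pics/d2s.npz"))["img"];t=dict(np.load("pics/d2t.npz"))["img"]
f=lambda i,k:cv2.resize(i,None,fx=k,fy=k,interpolation=cv2.INTER_CUBIC)
im=np.hstack([f(q[150:225,250:315],6),f(t[160:235,215:275],6)])
print(im.shape); cv2.imwrite("pics/d2c.png",im[:,:,::-1])
E
```

```text
8.625 [586.99 136.79  52.64] [1.000e-04 7.354e-01 6.776e-01 4.000e-04] [-0.2  0.1 -1.3] 0.37222528143314043 [0.035 0.665 1.448 0.    1.027 0.116]
8.675 [586.99 136.8   52.67] [1.000e-04 7.354e-01 6.776e-01 4.000e-04] [-1.   0.6 -1.9] 0.3703452036432866 [0.035 0.665 1.448 0.    1.028 0.116]
(450, 750, 3)
```

View pics/d2c.png

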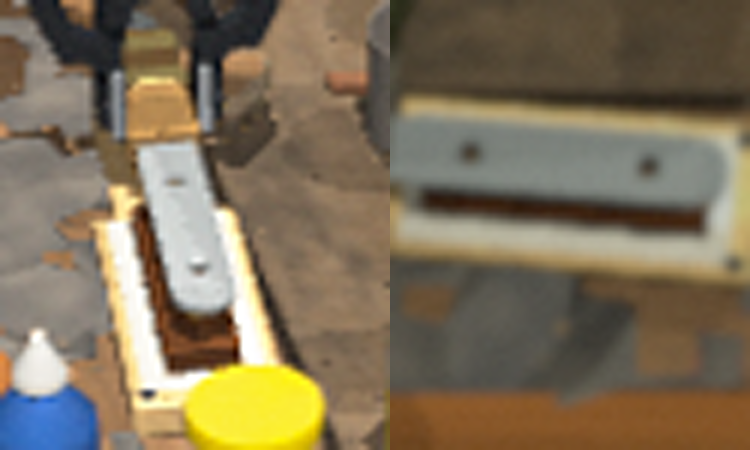

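The picture shows the tang just above the pins, with its holes at about (228.0,184.9) and (257.9,187.4) in the top image. I'll convert those to offsets.

Run:
```python
from h import *
from rig import ctrl
T=dict(np.load("pics/d2t.npz"));S=dict(np.load("pics/d2s.npz"));S0=dict(np.load("pics/side0.npz"))
a=[plane(T,p,59.7) for p in [(257.9,187.4),(228.0,184.9)]]; print("holes",np.round(a,1),(a[0]+a[1])/2)
a=[plane(T,p,53) for p in [(258.0,189.3),(228.67,187.0)]]; print("pins",np.round(a,1),(a[0]+a[1])/2)
sp=lambda x,y:(250+(x+.5)/6-.5,150+(y+.5)/6-.5)
a=[plane(S,sp(*p),59.7) for p in [(200,267),(176,182)]]; print("side holes",np.round(a,1),(a[0]+a[1])/2)
# pins in side0: yellow blobs
im=S0["img"]; h=cv2.resize(im[170:215,262:300],None,fx=8,fy=8,interpolation=cv2.INTER_CUBIC); hs=cv2.cvtColor(h,cv2.COLOR_RGB2HSV)
m=cv2.inRange(hs,(18,110,90),(35,255,255)); n,l,st,ce=cv2.connectedComponentsWithStats(m)
for i in range(1,n):
    if st[i,4]>60: print(262+st[i,0]/8,170+st[i,1]/8,st[i,2:]/8,ce[i]/8+[262,170])
s=ctrl.sense(); print(move(s,[585.8,136.9,45],85.3))
```

```text
holes [[576.1  13.6  59.7]
 [582.3  83.6  59.7]] [579.20460588  48.6350448   59.7       ]
pins [[573.2  13.8  53. ]
 [578.9  82.9  53. ]] [576.03331051  48.33890756  53.        ]
side holes [[577.6  13.7  59.7]
 [582.9  82.8  59.7]] [580.26625595  48.22083406  59.7       ]
269.125 170.0 [ 11.     9.5  173.75] [275.18821942 176.75701439]
277.125 170.0 [ 2.25   4.875 26.25 ] [278.01904762 172.15595238]
265.875 171.625 [ 1.125  3.25  10.25 ] [266.44054878 172.99237805]
276.875 181.75 [  6.875   7.    125.875] [279.00384806 184.94860973]
271.5 184.0 [4.375 1.875 9.   ] [273.19444444 184.42013889]
268.5 184.375 [ 1.125  1.875 12.125] [268.98582474 185.26159794]
265.375 186.625 [ 4.  11.5 75. ] [267.205      192.66458333]
290.375 189.75 [ 1.    2.75 14.  ] [290.77901786 191.11830357]
291.25 192.5 [ 1.125  3.125 13.625] [291.69495413 194.30619266]
281.25 195.875 [  2.5    7.25 115.25] [282.44414317 199.42990781]
292.375 196.5 [ 2.     6.125 35.75 ] [293.31730769 199.65690559]
294.375 203.625 [ 1.875  5.875 21.25 ] [295.22279412 206.56691176]
269.375 204.5 [ 2.625 10.5   59.   ] [270.61228814 209.82786017]
282.25 210.25 [ 17.75   4.75 543.75] [291.94247126 212.87126437]
(array([ 0.  , -0.11,  0.76]), array([ 0.03, -0.02,  0.02]))
```

Request:
step_arm:
  increments:
    - [[0,-0.11,0],[0,0,0],0]
    - [[0,-0.11,0.3],[0,0,0],0]
    - [[0,-0.11,0.5],[0,0,0],0]
    - [[0,-0.11,0.7],[0,0,0],0]
    - [[0,-0.11,0.7],[0,0,0],0]

```text
time_s: 9.35
eef_pos: [585.6, 136.9, 45.1]
ee_rot: [-0.0, 0.735, 0.678, -0.0]
force: [-1.4, 0.0, -1.5]
grip_width: 0.371
grip_force: 80.0
```

Run:
```python
from h import *
from rig import ctrl
s=ctrl.sense(); print(s["eef_pos"],s["force"],s["wrist_torque"],move(s,[585.8,136.9,29],85.3))
```

```text
[585.58587792 136.85767017  45.06862239] [-1.40532295  0.01850691 -1.47242268] [0.07199559 0.00489418 0.01199817] (array([0.01, 0.02, 1.61]), array([-0.03, -0.02,  0.01]))
```

Request:
step_arm:
  increments:
    - [[0,0.01,0.4],[0,0,0],0]
    - [[0,0.01,0.8],[0,0,0],0]
    - [[0,0.01,1.1],[0,0,0],0]
    - [[0,0.01,1.3],[0,0,0],0]
    - [[0,0.01,1.45],[0,0,0],0]
    - [[0,0.01,1.45],[0,0,0],0]

```text
time_s: 10.1
eef_pos: [585.8, 136.9, 30.8]
ee_rot: [-0.0, 0.735, 0.678, 0.0]
force: [-0.1, 0.9, -2.1]
grip_width: 0.37
grip_force: 80.0
```

Request:
step_arm:
  increments:
    - [[0,0,0.1],[0,0,0],0]
    - [[0,0,0.15],[0,0,0],0]
    - [[0,0,0.2],[0,0,0],0]
    - [[0,0,0.2],[0,0,0],0]
    - [[0,0,0.2],[0,0,0],0]

```text
time_s: 10.72
eef_pos: [586.0, 136.9, 30.2]
ee_rot: [0.0, 0.735, 0.678, 0.0]
force: [-5.5, -0.3, 10.1]
grip_width: 0.368
grip_force: 81.5
```

Request:
step_arm:
  increments:
    - [[0,-0.04,0],[0,0,0],0]
    - [[0,-0.06,0.05],[0,0,0],0]
    - [[0,-0.06,0.05],[0,0,0],0]

```text
time_s: 11.1
eef_pos: [585.9, 136.9, 30.2]
ee_rot: [0.001, 0.735, 0.678, 0.001]
force: [-4.7, -1.3, 13.0]
grip_width: 0.372
grip_force: 81.7
```

```bash
python3 snap.py e1s side; python3 snap.py e1
python3 - <<'E'
from h import *
from rig import ctrl
s=ctrl.sense(); print(s["force"],s["wrist_torque"])
q=dict(np.load("pics/e1s.npz"))["img"];t=dict(np.load("pics/e1.npz"))["img"]
f=lambda i,k:cv2.resize(i,None,fx=k,fy=k,interpolation=cv2.INTER_CUBIC)
im=np.hstack([f(q[150:225,250:315],7)[:525],f(t[315:375,240:325],4)[:240].repeat(1,0) if 0 else np.vstack([f(t[315:375,240:325],4),np.zeros((285,340,3),np.uint8)])])
print(im.shape); cv2.imwrite("pics/e1c.png",im[:,:,::-1])
E
```

```text
11.1 [585.92 136.89  30.25] [7.000e-04 7.354e-01 6.777e-01 9.000e-04] [-4.7 -1.3 13. ] 0.3724354700461598 [0.035 0.694 1.465 0.    0.98  0.116]
11.15 [585.93 136.89  30.23] [7.000e-04 7.354e-01 6.777e-01 9.000e-04] [-3.6 -0.1 12.1] 0.374497599813969 [0.035 0.694 1.465 0.    0.98  0.116]
[-4.43192142 -1.12280743 12.32747866] [-0.18670723  0.78398114 -0.02047754]
(525, 795, 3)
```

View pics/e1c.png

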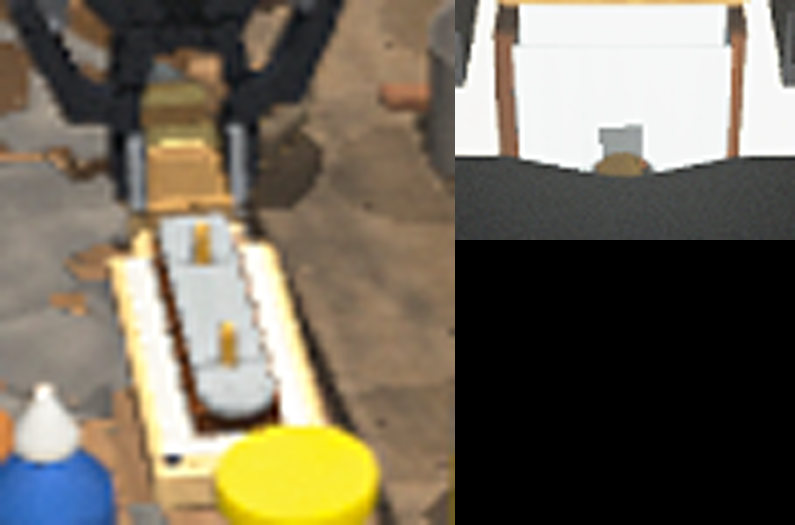

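Both pins stand through the tang holes (side crop at (202,243) and (228,342)) and the guard sits on the cork, with contact felt at 12 N. Release and back off upward.

Request:
step_arm:
  increments:
    - [[0,0.02,-0.1],[0,0,0],0]
    - [[0,0.02,-0.1],[0,0,0],30]
    - [[0,0.02,-0.1],[0,0,0],60]
    - [[0,0.02,-0.1],[0,0,0],100]
    - [[0,0.02,-0.1],[0,0,0],100]
    - [[0,0.02,-1.5],[0,0,0],100]
    - [[0,0.02,-4.5],[0,0,0],100]
    - [[0,0.02,-10],[0,0,0],100]

```text
time_s: 12.2
eef_pos: [584.5, 136.8, 128.8]
ee_rot: [-0.001, 0.735, 0.678, -0.001]
force: [1.5, 0.4, 0.5]
grip_width: 0.999
grip_force: 0.0
```

Run:
```python
from h import *
from rig import ctrl
s=ctrl.sense(); print(s["eef_pos"],s["force"],move(s,[579.2-4.2,48.4-50,111.1],85.3),move(s,[469.5,-322.2,200],102.4))
```

```text
[584.52774465 136.78710111 128.82974513] [1.46094414 0.3804111  0.45222561] (array([-13.87,   0.19,   1.77]), array([-0.17,  0.  ,  0.01])) (array([-46.69,  -7.74,  -7.09]), array([ -0.17,  -0.02, -17.09]))
```

```bash
python3 snap.py f1s side
python3 - <<'E'
from h import *
for f in ("e1s","f1s"):
    S=dict(np.load(f"pics/{f}.npz")); h=cv2.resize(S["img"][172:212,268:295],None,fx=8,fy=8,interpolation=cv2.INTER_CUBIC); hs=cv2.cvtColor(h,cv2.COLOR_RGB2HSV)
    m=cv2.inRange(hs,(14,110,90),(35,255,255)); n,l,st,ce=cv2.connectedComponentsWithStats(m)
    print(f,[((st[i,:2]/8+[268,172]).tolist(),(st[i,2:4]/8).tolist()) for i in range(1,n) if st[i,4]>300])
d=cv2.absdiff(dict(np.load("pics/e1s.npz"))["img"][175:212,270:295],S["img"][175:212,270:295]).max(2); print(d.mean(),(d>40).sum(),np.argwhere(d>40)[:10].tolist())
E
```

```text
12.2 [584.53 136.79 128.83] [-0.0011  0.7354  0.6776 -0.0011] [1.5 0.4 0.5] 0.9994466936254675 [0.035 0.57  1.39  0.    1.185 0.116]
e1s [([269.0, 172.0], [14.125, 15.125]), ([277.875, 182.125], [2.125, 5.625]), ([281.625, 196.25], [2.0, 5.875]), ([292.375, 196.375], [2.625, 9.0]), ([268.0, 204.625], [3.375, 7.375]), ([284.5, 209.875], [10.5, 2.125])]
f1s [([268.0, 172.0], [16.25, 15.25]), ([278.0, 182.0], [2.0, 5.75]), ([290.25, 189.75], [2.25, 6.0]), ([281.625, 196.25], [2.0, 5.875]), ([292.125, 196.625], [2.875, 6.25]), ([268.0, 203.125], [3.375, 8.875]), ([284.5, 209.875], [10.5, 2.125])]
9.291891891891892 63 [[0, 0], [0, 1], [0, 13], [0, 14], [0, 15], [0, 16], [0, 17], [0, 18], [0, 19], [0, 20]]
```

Request:
step_arm:
  increments:
    - [[-3,0,-4],[0,0,0],100]
    - [[-9,-1.5,-7],[0,0,-3],100]
    - [[-15,-2.5,-7],[0,0,-6],100]
    - [[-46.7,-7.7,-7.1],[0,0,-17.1],100]
    - [[-46.7,-7.7,-7.1],[0,0,-17.1],100]
    - [[-46.7,-7.7,-7.1],[0,0,-17.1],100]
    - [[-46.7,-7.7,-7.1],[0,0,-17.1],100]
    - [[-46.7,-7.7,-7.1],[0,0,-17.1],100]

```text
time_s: 13.25
eef_pos: [474.4, -306.0, 200.2]
ee_rot: [0.001, 0.627, 0.779, 0.0]
force: [0.5, 0.0, 0.9]
grip_width: 1.001
grip_force: 0.0
```

Run:
```python
from h import *
from rig import ctrl
s=ctrl.sense(); print(s["eef_pos"],s["force"],move(s,[469.5,-322.2,72],102.4))
```

```text
[ 474.38540021 -306.01434235  200.16499582] [0.53668198 0.03357601 0.9080427 ] (array([-1.46, -0.84, 12.82]), array([0.06, 0.06, 0.01]))
```

Request:
step_arm:
  increments:
    - [[-1.5,-0.8,5],[0,0,0],100]
    - [[-1.5,-0.8,10],[0,0,0],100]
    - [[-1.5,-0.8,12.8],[0,0,0],100]
    - [[-1.5,-0.8,12.8],[0,0,0],100]
    - [[-1.5,-0.8,12.8],[0,0,0],100]

```text
time_s: 13.88
eef_pos: [471.2, -321.0, 73.0]
ee_rot: [0.001, 0.626, 0.779, -0.0]
force: [0.6, 0.4, -0.1]
grip_width: 1.0
grip_force: 0.0
```

```bash
cat > sc.py <<'E'
import sys
from h import *
c=dict(np.load(f"pics/{sys.argv[1]}.npz")); r=R.from_quat(np.roll(c["quat"],-1)); xa=np.degrees(np.arctan2(*r.as_matrix()[[1,0],0]))
cen=np.array(eval(sys.argv[2])); ang=float(sys.argv[3]); z=float(sys.argv[4])
im=unwarp(c,cen,ang,z,800,400,5); cv2.imwrite(f"pics/{sys.argv[1]}u.png",im[:,:,::-1])
hs=cv2.cvtColor(im,cv2.COLOR_RGB2HSV).astype(int)
m=((hs[...,0]<14)&(hs[...,1]>95)).astype(np.uint8)*255
m=cv2.morphologyEx(m,cv2.MORPH_OPEN,np.ones((15,15)))
cs,_=cv2.findContours(m,cv2.RETR_EXTERNAL,cv2.CHAIN_APPROX_NONE); k=max(cs,key=lambda q:cv2.contourArea(q)*(cv2.pointPolygonTest(q,(400.,200.),True)>-60))
b=cv2.minAreaRect(k); print("rect px",b,"mm",np.array(b[1])/5,"area frac",cv2.contourArea(k)/b[1][0]/b[1][1])
g=cv2.cvtColor(im,cv2.COLOR_RGB2GRAY)
for u in(225,575):
    o=g[200-45:200+45,u-45:u+45]; t,d=cv2.threshold(o,0,255,cv2.THRESH_BINARY_INV+cv2.THRESH_OTSU)
    n,l,st,ce=cv2.connectedComponentsWithStats(d); print("hole",[((ce[i]+[u-45,155]).round(1).tolist(),st[i,2:].tolist()) for i in range(1,n) if st[i,4]>200])
print("tool xang",xa,c["pos"])
E
python3 snap.py s1; python3 sc.py s1 "(458.8,-273.4)" 102.4 14
```

```text
13.875 [ 471.22 -320.98   72.96] [ 1.300e-03  6.264e-01  7.795e-01 -1.000e-04] [ 0.6  0.4 -0.1] 0.9997739189853773 [-0.803  0.576  1.545  0.     1.018 -1.02 ]
rect px ((297.8161315917969, 207.28778076171875), (378.7486267089844, 181.06423950195312), 0.6780248880386353) mm [75.74972534 36.2128479 ] area frac 0.8719217013143468
hole [([221.9, 204.8], [47, 46, 1663])]
hole [([578.7, 213.6], [56, 50, 765])]
tool xang 102.42540470098865 [ 471.2242093  -320.98419068   72.95595724]
```

```bash
cat > hc.py <<'E'
import sys
from h import *
im=cv2.imread(f"pics/{sys.argv[1]}u.png",0)
im=cv2.createCLAHE(4,(8,8)).apply(cv2.medianBlur(im,5))
for u in (225,575):
    o=im[140:270,u-70:u+70]
    c=cv2.HoughCircles(o,cv2.HOUGH_GRADIENT_ALT,1.5,20,param1=60,param2=0.4,minRadius=14,maxRadius=26)
    c2=cv2.HoughCircles(o,cv2.HOUGH_GRADIENT,1,20,param1=60,param2=10,minRadius=14,maxRadius=26)
    for q in(c,c2): print(u,None if q is None else (q[0][:4]+[u-70,140,0]).round(1).tolist())
E
python3 hc.py s1
python3 - <<'E'
import cv2,numpy as np
im=cv2.imread("pics/s1u.png")
hs=cv2.cvtColor(im,cv2.COLOR_BGR2HSV)
o=im[165:265:7,530:625:8].mean(2).astype(int); print(o)
print(hs[60:360:10,640].tolist())
E
```

```text
225 [[224.0, 206.0, 20.9], [251.0, 179.0, 19.1]]
225 [[223.5, 205.5, 25.4], [206.5, 243.5, 25.4], [249.5, 243.5, 25.4], [255.5, 175.5, 25.4]]
575 [[568.0, 212.0, 19.7]]
575 [[572.5, 210.5, 24.3], [554.5, 245.5, 21.0], [537.5, 232.5, 25.4], [551.5, 164.5, 19.9]]
[[70 64 66 71 69 65 68 67 67 68 70 68]
 [69 68 63 69 67 68 68 66 68 63 66 70]
 [71 67 70 70 70 67 70 67 67 64 64 68]
 [68 67 67 71 70 62 62 67 67 68 70 67]
 [77 69 67 69 67 73 57 58 74 68 73 67]
 [63 69 69 67 74 75 73 51 64 70 71 72]
 [69 69 65 74 75 75 79 70 57 70 67 69]
 [65 62 68 76 80 77 79 64 61 65 65 68]
 [68 62 65 56 76 78 77 46 62 67 68 65]
 [66 66 68 64 61 70 55 58 68 65 64 69]
 [70 71 71 71 64 65 67 69 71 74 69 69]
 [68 64 71 72 68 67 71 70 69 71 72 71]
 [69 69 70 70 69 68 70 68 69 69 70 68]
 [66 70 71 69 66 68 69 63 70 69 63 66]
 [65 70 64 68 64 65 67 68 67 71 67 68]]
[[21, 30, 163], [21, 31, 164], [20, 29, 159], [21, 34, 159], [18, 59, 99], [19, 71, 101], [17, 85, 96], [10, 130, 102], [12, 134, 101], [13, 140, 95], [13, 135, 98], [12, 138, 98], [12, 114, 94], [14, 131, 99], [13, 129, 99], [13, 134, 93], [12, 139, 90], [11, 125, 96], [11, 135, 100], [12, 131, 101], [14, 151, 93], [12, 136, 92], [13, 139, 99], [14, 133, 96], [11, 117, 100], [15, 102, 117], [16, 95, 116], [16, 95, 116], [15, 104, 110], [15, 95, 126]]
```

Run:
```python
from h import *
from rig import ctrl
s=ctrl.sense(); print(s["eef_pos"],s["force"],move(s,[459.7,-273.6,3],101.5))
```

```text
[ 471.2667191  -321.00897655   73.04537448] [ 0.27594383 -0.24768215  0.72984716] (array([ 4.9 , -0.12,  6.99]), array([0.1 , 0.14, 0.93]))
```

Request:
step_arm:
  increments:
    - [[3,-0.1,1],[0.1,0.1,0.9],100]
    - [[4.9,-0.1,3],[0.1,0.1,0.9],100]
    - [[4.9,-0.1,5.5],[0.1,0.1,0.9],100]
    - [[4.9,-0.1,6.8],[0.1,0.1,0.9],100]
    - [[4.9,-0.1,6.9],[0.1,0.1,0.9],100]
    - [[4.9,-0.1,6.9],[0.1,0.1,0.9],100]

```text
time_s: 14.68
eef_pos: [459.5, -273.3, 3.0]
ee_rot: [-0.0, 0.633, 0.774, -0.0]
force: [-0.1, 0.5, -0.5]
grip_width: 1.0
grip_force: 0.0
```

Run:
```python
from h import *
from rig import ctrl
s=ctrl.sense(); print(s["eef_pos"],s["force"],move(s,[459.7,-273.6,3],101.5))
```

```text
[ 459.49194919 -273.29956617    3.04449967] [-0.06405289  0.49492927 -0.4793745 ] (array([-0.03,  0.01,  0.  ]), array([-0.04, -0.04,  0.  ]))
```

Request:
step_arm:
  increments:
    - [[0,0,0],[0,0,0],60]
    - [[0,0,0],[0,0,0],0]
    - [[0,0,0],[0,0,0],0]
    - [[0,0,0],[0,0,0],0]
    - [[0,0,0],[0,0,0],0]
    - [[0,0,0],[0,0,0],0]
  squeeze: 50

```text
time_s: 15.42
eef_pos: [459.2, -273.0, 2.6]
ee_rot: [-0.001, 0.633, 0.775, -0.0]
force: [-0.7, 1.1, 6.3]
grip_width: 0.406
grip_force: 50.5
```

Request:
step_arm:
  increments:
    - [[0,0,-0.5],[0,0,0],0]
    - [[0,0,-2],[0,0,0],0]
    - [[0,0,-5],[0,0,0],0]
    - [[0,0,-10],[0,0,0],0]
    - [[0,0,-16],[0,0,0],0]
    - [[0,0,-20],[0,0,0],0]
    - [[0,0,-20],[0,0,0],0]

```text
time_s: 16.3
eef_pos: [460.2, -273.7, 205.9]
ee_rot: [0.002, 0.633, 0.775, -0.0]
force: [-0.7, 0.9, -1.3]
grip_width: 0.401
grip_force: 50.0
```

Run:
```python
from h import *
from rig import ctrl
s=ctrl.sense(); print(s["eef_pos"],s["force"],s["grip_width"],move(s,[578.4,48.5,200],85.3))
```

```text
[ 460.23989929 -273.69358346  205.89779646] [-0.69138325  0.89270376 -1.33371868] 0.4011350783970254 (array([29.21, 18.01,  0.53]), array([ 0.16,  0.18, 16.23]))
```

Request:
step_arm:
  increments:
    - [[6,3.7,0.3],[0,0,3],0]
    - [[12,7.4,0.3],[0,0,6],0]
    - [[18,11.1,0.3],[0.1,0.1,9],0]
    - [[23,14.2,0.3],[0.1,0.1,12],0]
    - [[27,16.6,0.3],[0.1,0.1,15],0]
    - [[29.2,18,0.5],[0.2,0.2,16.2],0]
    - [[29.2,18,0.5],[0.2,0.2,16.2],0]
    - [[29.2,18,0.5],[0.2,0.2,16.2],0]

```text
time_s: 17.3
eef_pos: [577.0, 48.3, 196.9]
ee_rot: [-0.004, 0.735, 0.678, -0.001]
force: [-0.3, -0.2, -0.8]
grip_width: 0.407
grip_force: 50.0
```

Run:
```python
from h import *
from rig import ctrl
s=ctrl.sense(); print(s["eef_pos"],s["force"],s["grip_width"],move(s,[578.45,48.95,82],85.3))
```

```text
[577.00452848  48.33161704 196.88768375] [-0.25210951 -0.21004424 -0.75619706] 0.4065927995190148 (array([ 0.03,  0.22, 11.49]), array([-0.42, -0.24,  0.  ]))
```

Request:
step_arm:
  increments:
    - [[0,0.1,3],[-0.2,-0.2,0],0]
    - [[0,0.1,7],[-0.2,-0.2,0],0]
    - [[0,0.1,10],[-0.2,-0.2,0],0]
    - [[0,0.1,11.5],[-0.2,-0.2,0],0]
    - [[0,0.1,11.5],[-0.2,-0.2,0],0]
    - [[0,0.1,11.5],[-0.2,-0.2,0],0]
    - [[0,0.1,11.5],[-0.2,-0.2,0],0]

```text
time_s: 18.18
eef_pos: [578.3, 49.4, 83.5]
ee_rot: [-0.001, 0.735, 0.678, 0.0]
force: [-1.1, 0.3, -0.9]
grip_width: 0.405
grip_force: 50.0
```

```bash
python3 snap.py h1; python3 snap.py h1t top
python3 - <<'E'
from h import *
from rig import ctrl
s=ctrl.sense(); print(s["eef_pos"],s["force"],s["grip_width"],move(s,[578.45,48.95,65.8],85.3))
c=dict(np.load("pics/h1.npz")); r=R.from_quat(np.roll(c["quat"],-1)); T=r.as_matrix()
for dx in (35,-35):
    P=c["pos"]+T@[dx-.5,.7,-11.4]; p=proj(c,P,True); print("expected hole top",p)
    if p[1]<405:
        for rr in (12,18): print(blob(c,p,rr))
        x,y=p.astype(int); print(c["img"][y-16:y+17:2,x-16:x+17:2].mean(2).astype(int))
E
```

```text
18.175 [578.33  49.39  83.5 ] [-6.000e-04  7.354e-01  6.776e-01  1.000e-04] [-1.1  0.3 -0.9] 0.40507904045718995 [-1.170e-01  5.830e-01  1.501e+00  1.000e-03  1.059e+00 -3.600e-02]
18.225 [578.19  49.47  83.28] [-7.000e-04  7.354e-01  6.777e-01 -1.000e-04] [-0.   0.  -0.6] 0.40067106241031675 [-1.170e-01  5.830e-01  1.501e+00  1.000e-03  1.059e+00 -3.600e-02]
[578.08369839  49.50833391  83.06318018] [ 0.41476409  1.16911295 -0.89450789] 0.4039635446732085 (array([-0.05,  0.04,  1.73]), array([-0.09, -0.05,  0.02]))
expected hole top [280.76328553 206.87490334]
(array([279.66883931, 206.87897713]), array([   0.        ,    0.        ,   25.        ,   25.        ,
       3055.66666667]))
(array([279.86755768, 206.35014678]), array([   0.,    0.,   37.,   37., 7532.]))
[[ 70  72  72  79  76  80  77  78  80  75  73  70  74  76  80  74  80]
 [ 71  73  74  77  75  77  75  74  78  76  71  72  74  69  75  78  78]
 [ 71  71  71  74  75  78  77  74  76  74  71  72  68  72  74  77  76]
 [ 72  72  76  73  71  75  76  69  62  60  62  70  74  72  72  78  81]
 [ 74  69  73  72  78  76  64 150 158 
[... 1697 characters left out ...]
121 118 118  88  59  58  54  60  57  58  53  79 120 118 120]
 [116 123 123 122 113  89  61  62  59  54  59  56  55  77 107 120 119]
 [123 119 123 120 121  90  61  64  56  60  52  51  61  80 121 118 120]
 [123 121 125 122 126  96  90  73  58  56  58  69  77 102 119 118 121]
 [121 124 121 120 124 121 103  82  79  77  81  78 102 119 118 117 118]
 [120 118 123 120 123 121 122 124 121 115 128 120 118 119 121 119 114]
 [123 122 120 119 120 120 123 122 115 116 121 116 118 121 121 117 116]
 [120 122 123 122 120 119 124 120 114 120 119 117 120 118 122 118 118]
 [129 125 126 124 121 120 123 121 117 118 118 115 122 119 120 117 121]
 [ 43  43  38  58 101 118 123 122 117 122 120 122 117 117  84  60  39]]
```

Request:
step_arm:
  increments:
    - [[-0.05,-0.03,0.6],[-0.1,0,-0.3],0]
    - [[-0.05,-0.03,1.2],[-0.1,0,-0.3],0]
    - [[-0.05,-0.03,1.6],[-0.1,0,-0.3],0]
    - [[-0.05,-0.03,1.7],[-0.1,0,-0.3],0]
    - [[-0.05,-0.03,1.7],[-0.1,0,-0.3],0]
    - [[-0.05,-0.03,1.7],[-0.1,0,-0.3],0]
    - [[-0.05,-0.03,1.7],[-0.1,0,-0.3],0]
    - [[-0.05,-0.03,1.7],[-0.1,0,-0.3],0]

```text
time_s: 19.27
eef_pos: [577.5, 49.0, 65.5]
ee_rot: [-0.001, 0.734, 0.68, 0.0]
force: [0.2, 0.1, -0.9]
grip_width: 0.402
grip_force: 50.0
```

```bash
python3 snap.py h2; python3 snap.py h2s side; python3 snap.py h2t top
python3 - <<'E'
from h import *
from rig import ctrl
s=ctrl.sense(); print(s["eef_pos"],s["force"],s["grip_width"],move(s,[577.8,49.0,65.8],85.1))
c=dict(np.load("pics/h2.npz")); r=R.from_quat(np.roll(c["quat"],-1)); T=r.as_matrix()
for dx in (35,-35):
    P=c["pos"]+T@[dx-.5,.7,-11.4]; p=proj(c,P,True); x,y=p.astype(int); print("expected hole top",p); 
    if dx>0: print(c["img"][y-16:y+17:2,x-14:x+17:2].tolist().__len__()); print("\n".join(" ".join("%3d/%3d"%(q[0],q[2]) for q in row) for row in c["img"][y-12:y+13:2,x-10:x+15:2]))
# pin axis seen in the near hole: brass tip expected
for q in [(582.0,83.3,53),(576.2,13.5,53)]: print("pin tip px",proj(c,q,True))
E
```

```text
19.275 [577.45  49.04  65.45] [-6.000e-04  7.336e-01  6.795e-01  1.000e-04] [ 0.2  0.1 -0.9] 0.40232306674529383 [-1.180e-01  6.050e-01  1.517e+00  1.000e-03  1.020e+00 -4.200e-02]
19.325 [577.45  49.05  65.44] [-6.000e-04  7.336e-01  6.795e-01  1.000e-04] [-0.3 -0.3 -0.6] 0.3996874762107049 [-1.180e-01  6.050e-01  1.517e+00  1.000e-03  1.020e+00 -4.200e-02]
19.375 [577.44  49.06  65.43] [-6.000e-04  7.336e-01  6.796e-01  1.000e-04] [ 0.3  0.4 -2.2] 0.40443546703612393 [-1.180e-01  6.050e-01  1.517e+00  1.000e-03  1.020e+00 -4.200e-02]
[577.42243723  49.06972143  65.39136264] [-0.33019396 -0.23451981  0.31120986] 0.4068629947548905 (array([-0.  ,  0.04, -0.04]), array([-0.05, -0.06,  0.52]))
expected hole top [280.75989909 206.87610917]
17
113/ 53 117/ 58 108/ 47 103/ 51 108/ 48 106/ 52 102/ 47 103/ 51 105/ 52  99/ 49 103/ 50 105/ 51 107/ 47
111/ 51 117/ 56 106/ 46 108/ 53 103/ 50  95/ 43  91/ 42  91/ 46  94/ 44  98/ 44  99/ 48 108/ 49 105/ 47
115/ 52 120/ 52 114/ 50  95/ 40 150/151 157/160 152/157 156/158 105/ 83  77/ 36 101/ 47 109/ 49 108/ 51
119/ 59 110/ 46 105/ 57 132/134 134/13
[... 425 characters left out ...]
  87/ 63  84/ 55  81/ 40  86/ 44  73/ 37  86/ 43 107/ 51
108/ 47 104/ 48  88/ 45  84/ 39  81/ 42  79/ 41  84/ 45  81/ 40  81/ 42  79/ 37  84/ 44  88/ 44 110/ 53
118/ 53 108/ 50 100/ 50  85/ 42  85/ 45  77/ 35  82/ 41  82/ 37  78/ 41  79/ 38  86/ 43 100/ 45 110/ 46
117/ 52 107/ 48 106/ 48 101/ 49  87/ 41  83/ 41  87/ 47  84/ 43  81/ 39  89/ 40  91/ 45 104/ 46 111/ 51
115/ 52 110/ 56 108/ 52 108/ 51 107/ 53 102/ 45  97/ 47  94/ 45  93/ 46  94/ 47 103/ 46 110/ 53 108/ 50
116/ 54 114/ 49 109/ 55 110/ 54 108/ 53 106/ 52  99/ 46  99/ 46  98/ 46 102/ 52  99/ 46 113/ 57 109/ 51
expected hole top [280.88647151 341.00412695]
pin tip px [283.39287398 194.01924   ]
pin tip px [282.34108613 315.10808849]
```

Run:
```python
from rig import ctrl
print(ctrl.finish_job())
```

```text
the job is handed in; nothing more can be done
None
```

The knife is seated in the jig over both pins and released. The job was handed in at about 19 s with the loose scale held level and in line with the jig, its holes within about 0.5 mm of the pins and its underside just under 1 cm above their tips. The bottles and jar were kept clear of but not re-checked at the end, and the hand-in gave no verdict.

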